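# Wind up the garage shelf timer

### The job

Wind the clockwork timer on the shelf fully: turn the key on its top clockwise (seen from above), in as many part turns and fresh grips as it takes, until you feel it come up against its stop, then let go and leave it wound. The key is brittle plastic, so grip it gently, and do not force it at the stop: its box should hardly twist on its rubber mounts. Leave the other things on the shelf alone.

Things in the scene. Friction and masses are not known exactly. Their poses are not given: they have to be found in the camera images.
- timer: Clockwork shop timer: grey painted steel box 90 (x) x 130 (y) mm, top 70 mm above the shelf, white round dial on its front (-x), on four rubber mounts on a steel plate 110 x 170 x 4 mm screwed to the shelf. Origin: centre of the plate's underside; z up. The winding key stands on the middle of its top, on the vertical axis through the origin.
- key_grip (a point): Centre of the key's grip, on its axis, 102 mm above the shelf; the frame turns with the key, z up. Grip: brittle grey plastic, 4 upright lobes of radius 6 at (+-12, +-12) mm, so square, 36 mm across flats (along x or y), 46 across corners, 24 high (90 to 114 mm above the shelf), 20 mm clear above the box. Stands a grip of 20 N, not much more; 10 to 15 N is enough.
- key (a joint): Turn of the key relative to the timer's box, rad; grows clockwise seen from above as the spring is wound. Takes 0.05 to 0.1 N m, rising. It stays where it is let go; turning it back unwinds it. It starts partly wound, about a full turn or a little less from its hard stop; the stop must be felt: its reading is not known beforehand.
- housing (a joint): Twist of the timer's box on its rubber mounts about the key's axis, rad; 0 at rest, grows clockwise, about 0.67 rad per N m put on the key: 0.03 to 0.06 while winding, more once the key is at its stop. Forced beyond 0.3 the mounts tear.
- mug: White ceramic mug, 82 mm diameter, 95 high, handle to its +y, a wooden stir stick stands in it up to 150 mm high. Origin: centre of its underside. A bystander.
- case: Grey plastic wheel lock key case, 75 x 115 x 44 high mm, with a black snap latch on its front. Origin: centre of its underside. A bystander.
- nuts: Four chrome wheel nuts in a row along y on a black rubber strip 34 x 170 x 8 mm, 40 mm high in all. Origin: centre of its underside. A bystander.
- wrench: Blue aluminium lug wrench handle with a steel socket end, lying along y, 300 mm long, 27 mm high. Origin: on its underside, near the middle. A bystander.
Not all that is in view belongs to the job. What is shaped like the timer but green or purple is not meant.

How it is judged:
By the outcome, as a careful person would: the job done as asked, in the order asked, and still so for the second after the job is handed in, with the robot touching nothing.
It also fails if it takes over 72 s, if anything falls off the work surface, if the arm or the gripper's body presses on something with over 40 N, if the wrist force passes 120 N, or if a joint passes its speed limit or range.

### The arm

A 6-joint arm with a two-finger parallel gripper is mounted at the origin on the work surface. World frame = base frame: x ahead of the robot, y to its left, z up, the work surface at z = 0. Lengths are in m, angles in rad, forces in N, time in s.
With the tool pointing down it reaches from about 0.225 to 0.875 m from the base axis. Payload 3.4 kg.
Tool frame: the origin (TCP) lies at the very end of the fingers, on their centre line; the grasp point (between the pads) lies manip.grip_point_offset behind it (manip.grip_point_offset is the distance from the TCP to the grasp point, in m); z points along the fingers, y is the line along which they close (so a half turn about z gives the same grasp; the last joint's range is limited). The gripper opens to 85 mm and grips with 20 to 120 N. Pads are 22 mm wide; open, the fingers measure 114 mm over their backs; the gripper's body (76 mm by 85 mm) begins 54 mm behind the grasp point. The pads swing forward as they close: fully open they stand 13 mm farther back than shut.
Start: joints at [1.13, 0.276, 1.505, -0, 1.361, -0.121], TCP at [0.181, 0.546, 0.231] pointing down, gripper open.
Joint ranges: [-2.89, 2.89], [-0.75, 2.08], [0.22, 2.7], [-1.18, 4.32], [0.11, 2.71], [-2.7, 2.7]. Speed limits (rad/s): [2.57, 2.57, 3.14, 3.14, 3.14, 3.14].

### API

Orientations are given as a unit quaternion [w, x, y, z].
In Python, from rig import manip gives the robot as it stands.
- The arm moves only by the shell command python3 -m pendant 'ROWS' [FORCE]. ROWS is JSON, a list of rows, each an object of numbers: "jaw": the opening, from -1 (shut) to 1 (fully open); "tx", "ty", "tz": the shift along the world's x, y, z in cm; "ax", "ay", "az": the turn, a rotation vector about the world's x, y, z in degrees. In form: [{"jaw": .., "tx": .., "ty": .., "tz": .., "ax": .., "ay": .., "az": ..}, ...]. A call has 1 to 10 rows; each row is the pose to reach, as a shift and turn from the pose commanded when the call began; what a row does not reach only later rows make up. A row lasts 1/8 s, in which the tool goes at most 62.5 mm and 10.7 degrees, less where a joint would pass 70% of its speed; a pose out of reach is approached as far as the arm can. A call with a gripper value outside its range is refused whole. The fingers move at their own pace and stop on an object; FORCE is the grip in N (left out, the last holds). Time passes only in rows, so rows that repeat a pose let the fingers close. It gives the time, the measured TCP pose, the force, the opening and the grip force at its end, in the units of the state.
- manip.get_state(): the state, without advancing time (a new reading comes with each control period).
- manip.get_image(name): name is "side" or "top"; returns a dict with "pixels" (420x560x3 uint8, blue, green, red), "depth" (420x560 float32, m along the optical axis (not along the pixel's ray), 0 where there is no reading), "fx", "fy", "cx", "cy" (pixels), "D" ([k1, k2, p1, p2, k3] as OpenCV has them; the pictures are not rectified), "pose" (4x4, takes a point from camera to world coordinates). Camera axes: x right, y down, z forward; pixel columns grow to the right and rows downward; lengths in m; the calibration is good to about 2 mm. A picture is of the moment at which its call begins.
- manip.sign_off(): hands the job in; it is judged then, once.
The state is a dict: "clock": time; "qpos": joint angles; "qd": joint speeds; "effort": joint torques, N m; "position": TCP position; "ee_rot": TCP orientation; "contact_force": force on the tool from outside, world axes, zero at the start; "moment": the same for the moment, N m; "width": finger opening in m; "gripper_force": force on a finger pad.
Only numpy, scipy, OpenCV 4.12 (cv2) and the standard library are available. Lean on these libraries where they do the work, as an engineer would, in place of code of your own. Each camera call takes 0.05 s, during which the arm holds its last target. There are 200 camera calls.

## Working session

There is one attempt and no reset: what is moved stays moved. The work goes in short steps, Python scripts to look and compute and a shell command to move; the robot and the scene stay as the last step left them, time stands still between calls to the robot, and variables do not carry over. Pictures are saved under pics/ and viewed, at most 10 in all, crops included, and the job is handed in when it is done.

```bash
mkdir -p pics; ls; python3 - <<'E'
from rig import manip
import cv2,numpy as np
print(manip.get_state(), manip.grip_point_offset)
for n in ("side","top"):
    im=manip.get_image(n); cv2.imwrite(f"pics/{n}0.png",im["pixels"]); np.savez(f"/tmp/{n}0.npz",**im)
    print(n,im["fx"],im["fy"],im["cx"],im["cy"],im["D"],np.round(im["pose"],3).tolist())
E
```

```text
pics
{'clock': 0.0, 'qpos': array([ 1.13001476e+00,  2.76553220e-01,  1.50618392e+00,  2.32526170e-05,
        1.36071517e+00, -1.20984439e-01]), 'qd': array([ 0.00021959, -0.00032357, -0.00068506, -0.00126267,  0.00176741,
       -0.00057845]), 'effort': array([ 1.58296280e-04, -4.16775155e+01, -2.45802605e+01, -1.85791937e-04,
        1.12194935e-02,  1.92972124e-05]), 'position': array([0.1805118 , 0.54533794, 0.23044332]), 'ee_rot': array([-2.68674163e-04,  1.59220400e-01,  9.87242624e-01, -8.90234381e-04]), 'contact_force': array([-0.26326144, -0.29605086, -0.16042341]), 'moment': array([-0.0284314 ,  0.00786059, -0.04970386]), 'gripper_force': 0.0, 'width': 0.08568950282451122} 0.0187
side 393.89573329215153 393.89573329215153 276.2712088802578 208.24546456055694 [-0.06462669  0.          0.          0.          0.        ] [[-0.944, -0.222, 0.246, 0.36], [-0.331, 0.609, -0.721, 0.603], [0.01, -0.762, -0.648, 0.599], [0.0, 0.0, 0.0, 1.0]]
top 521.0896503488839 521.0896503488839 277.03621444691356 206.8782746502675 [-0.03598977  0.          0.          0.          0.        ] [[-0.029, -0.996, 0.079, 0.449], [-0.999, 0.027, -0.027, 0.014], [0.025, -0.08, -0.997, 1.196], [0.0, 0.0, 0.0, 1.0]]
```

View pics/top0.png

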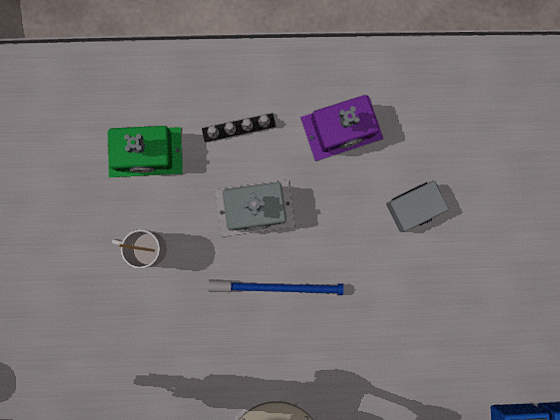

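View pics/side0.png

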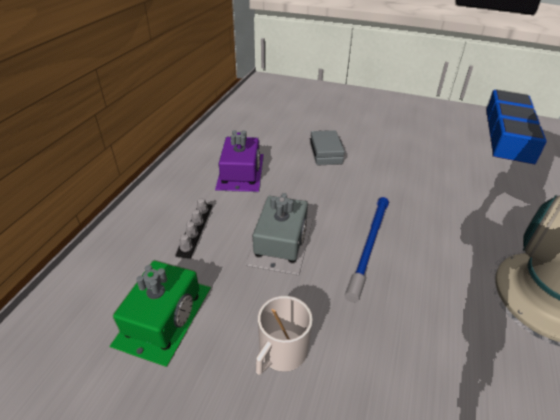

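Timer-like things in the top view: green at (140,150), grey at (255,205), purple at (342,125). Grey fits: it has the grey painted box and a white dial facing -x. I'll confirm with a crop and measure the key.

```bash
cat > h.py <<'E'
import numpy as np,cv2
def rays(im,uv):
    K=np.array([[im["fx"],0,im["cx"]],[0,im["fy"],im["cy"]],[0,0,1]],float)
    n=cv2.undistortPoints(np.asarray(uv,float).reshape(-1,1,2),K,np.asarray(im["D"],float)).reshape(-1,2)
    return np.c_[n,np.ones(len(n))]
def cloud(im,box):
    u0,v0,u1,v1=box
    u,v=np.meshgrid(np.arange(u0,u1),np.arange(v0,v1)); uv=np.c_[u.ravel(),v.ravel()]
    d=im["depth"][uv[:,1],uv[:,0]]; T=im["pose"]
    P=(rays(im,uv)*d[:,None])@T[:3,:3].T+T[:3,3]
    return P[d>0],uv[d>0]
E
python3 - <<'E'
from h import *
for n,b in (("top",(200,165,310,245)),("side",(235,180,325,280))):
    im=dict(np.load(f"/tmp/{n}0.npz")); P,uv=cloud(im,b)
    s=im["pixels"][b[1]:b[3],b[0]:b[2]]; cv2.imwrite(f"pics/crop_{n}.png",cv2.resize(s,None,fx=5,fy=5,interpolation=cv2.INTER_CUBIC))
    z=P[:,2]; print(n,np.histogram(z,np.arange(-.01,.13,.01)))
    for lo,hi in ((.06,.078),(.095,.13)):
        m=(z>lo)&(z<hi); Q=P[m]; 
        print(lo,len(Q),"mean",Q.mean(0).round(4),"z med",np.median(Q[:,2]).round(4),"minrect",cv2.minAreaRect((Q[:,:2]*1000).astype(np.float32)),"px",uv[m].mean(0))
a,b=[cv2.imread(f"pics/crop_{n}.png") for n in ("top","side")]
c=np.zeros((500,800,3),np.uint8); a=cv2.resize(a,(440,320)); b=cv2.resize(b,(360,400)); c[:320,:440]=a; c[:400,440:]=b
cv2.imwrite("pics/crop.png",c)
E
```

```text
top (array([2852, 3367,    7,    9,    6,   20,   28, 1260,  985,    0,    6,
         25,  198,    0]), array([-0.01,  0.  ,  0.01,  0.02,  0.03,  0.04,  0.05,  0.06,  0.07,
        0.08,  0.09,  0.1 ,  0.11,  0.12,  0.13]))
0.06 2245 mean [0.5417 0.0324 0.0695] z med 0.0696 minrect ((541.113525390625, 32.37594223022461), (95.12796020507812, 129.98521423339844), 6.32321310043335) px [254.42405345 205.65523385]
0.095 225 mean [0.5429 0.0322 0.1126] z med 0.1129 minrect ((543.136962890625, 32.36214828491211), (35.10402297973633, 35.281585693359375), 48.41232681274414) px [254.11111111 203.35555556]
side (array([4285, 1803,   95,  181,  178,  194,  205, 1447,  235,    6,   79,
         87,  165,    0]), array([-0.01,  0.  ,  0.01,  0.02,  0.03,  0.04,  0.05,  0.06,  0.07,
        0.08,  0.09,  0.1 ,  0.11,  0.12,  0.13]))
0.06 1680 mean [0.537  0.0512 0.0683] z med 0.0687 minrect ((540.915283203125, 33.53566360473633), (94.03192901611328, 132.29750061035156), 6.902665138244629) px [281.18869048 223.2077381 ]
0.095 291 mean [0.5414 0.0387 0.1082] z med 0.111 minrect ((542.35009765625, 34.47768783569336), (35.97723388671875, 36.980255126953125), 49.15771484375) px [281.56701031 203.20962199]
```

View pics/crop.png

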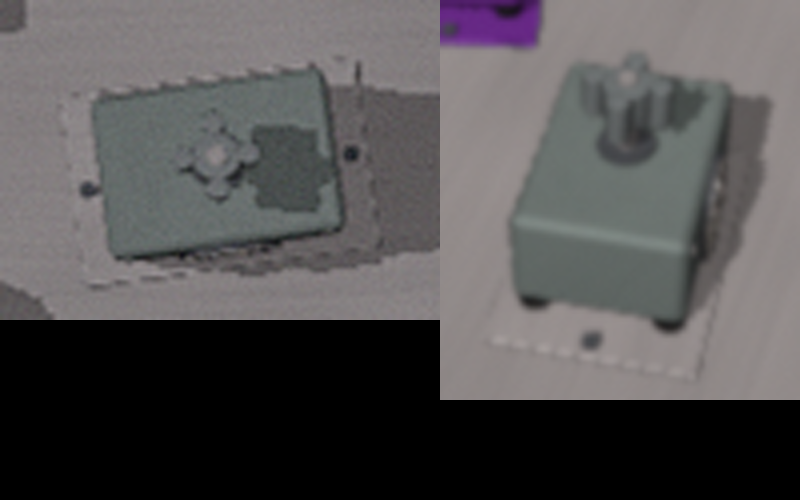

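The crop confirms it: grey box with the dial facing -x and a key on top, its lobes along the world axes. Key axis is about (0.543, 0.033) and the flats are at about 48.5° mod 90. The tool's y axis is at 71.7° now; I'll start at 138.5° for the longest clockwise travel.

```bash
python3 -m pendant '[{"jaw":1,"tx":36.2,"ty":-51.3,"az":66.8},{"jaw":1,"tx":36.2,"ty":-51.3,"az":66.8},{"jaw":1,"tx":36.2,"ty":-51.3,"az":66.8},{"jaw":1,"tx":36.2,"ty":-51.3,"az":66.8},{"jaw":1,"tx":36.2,"ty":-51.3,"az":66.8},{"jaw":1,"tx":36.2,"ty":-51.3,"az":66.8},{"jaw":1,"tx":36.2,"ty":-51.3,"az":66.8},{"jaw":1,"tx":36.2,"ty":-51.3,"az":66.8},{"jaw":1,"tx":36.2,"ty":-51.3,"az":66.8},{"jaw":1,"tx":36.2,"ty":-51.3,"az":66.8}]' 20
cat >> h.py <<'E'
from scipy.spatial.transform import Rotation
def st():
    from rig import manip
    s=manip.get_state(); w,x,y,z=s["ee_rot"]; R=Rotation.from_quat([x,y,z,w]).as_matrix()
    print("t",round(s["clock"],2),"pos",s["position"].round(4),"yaw_y",np.degrees(np.arctan2(R[1,1],R[0,1])).round(1),"z",R[:,2].round(3),"q",s["qpos"].round(2),"F",s["contact_force"].round(1),"M",s["moment"].round(3),"eff6",s["effort"][5].round(3),"w",round(s["width"],4),"g",round(s["gripper_force"],1))
    return s
E
python3 -c "from h import *;st()"
```

```text
t 0.1 pos [0.1806 0.5454 0.2305] yaw_y 71.7 z [-0.001 -0.001 -1.   ] q [ 1.13  0.28  1.51 -0.    1.36 -0.12] F [-0.   0.1 -0.5] M [-0.006  0.035 -0.011] eff6 -0.0 w 0.0851 g 0.0invalid input at $[0]: expected keys jaw, tx, ty, tz, ax, ay, az
```

```bash
python3 -m pendant '[{"jaw":1,"tx":36.2,"ty":-51.3,"tz":0,"ax":0,"ay":0,"az":66.8},{"jaw":1,"tx":36.2,"ty":-51.3,"tz":0,"ax":0,"ay":0,"az":66.8},{"jaw":1,"tx":36.2,"ty":-51.3,"tz":0,"ax":0,"ay":0,"az":66.8},{"jaw":1,"tx":36.2,"ty":-51.3,"tz":0,"ax":0,"ay":0,"az":66.8},{"jaw":1,"tx":36.2,"ty":-51.3,"tz":0,"ax":0,"ay":0,"az":66.8},{"jaw":1,"tx":36.2,"ty":-51.3,"tz":0,"ax":0,"ay":0,"az":66.8},{"jaw":1,"tx":36.2,"ty":-51.3,"tz":0,"ax":0,"ay":0,"az":66.8},{"jaw":1,"tx":36.2,"ty":-51.3,"tz":0,"ax":0,"ay":0,"az":66.8},{"jaw":1,"tx":36.2,"ty":-51.3,"tz":0,"ax":0,"ay":0,"az":66.8},{"jaw":1,"tx":36.2,"ty":-51.3,"tz":0,"ax":0,"ay":0,"az":66.8}]' 20
python3 -c "from h import *;st()"
```

```text
clock: 1.35
position: [0.5157, 0.0712, 0.2311]
ee_rot: [-0.0, -0.41, 0.912, 0.0]
contact_force: [0.9, 0.9, -0.6]
width: 0.0858
gripper_force: 0.0
t 1.35 pos [0.5157 0.0712 0.2311] yaw_y 138.5 z [-0.     0.001 -1.   ] q [ 0.    0.19  1.62  0.    1.33 -2.41] F [ 0.9  0.9 -0.6] M [ 0.031 -0.039 -0.036] eff6 0.682 w 0.0858 g 0.0
```

```bash
python3 -m pendant '[{"jaw":1,"tx":0,"ty":0,"tz":-5,"ax":0,"ay":0,"az":0},{"jaw":1,"tx":0,"ty":0,"tz":-5,"ax":0,"ay":0,"az":0},{"jaw":1,"tx":0,"ty":0,"tz":-5,"ax":0,"ay":0,"az":0},{"jaw":1,"tx":0,"ty":0,"tz":-5,"ax":0,"ay":0,"az":0}]' >/dev/null
python3 -c "from h import *;st()"
```

```text
t 1.85 pos [0.5158 0.0738 0.1832] yaw_y 138.6 z [ 0.003  0.    -1.   ] q [ 0.01  0.23  1.7   0.    1.21 -2.41] F [ 0.4 -0.1  0.6] M [ 0.007 -0.026  0.054] eff6 0.0 w 0.0853 g 0.0
```

```bash
python3 -m pendant '[{"jaw":1,"tx":2.72,"ty":-4.08,"tz":0,"ax":0,"ay":0,"az":0},{"jaw":1,"tx":2.72,"ty":-4.08,"tz":0,"ax":0,"ay":0,"az":0},{"jaw":1,"tx":2.72,"ty":-4.08,"tz":-5,"ax":0,"ay":0,"az":0},{"jaw":1,"tx":2.72,"ty":-4.08,"tz":-9.8,"ax":0,"ay":0,"az":0},{"jaw":1,"tx":2.72,"ty":-4.08,"tz":-9.8,"ax":0,"ay":0,"az":0},{"jaw":1,"tx":2.72,"ty":-4.08,"tz":-9.8,"ax":0,"ay":0,"az":0},{"jaw":1,"tx":2.72,"ty":-4.08,"tz":-9.8,"ax":0,"ay":0,"az":0},{"jaw":1,"tx":2.72,"ty":-4.08,"tz":-9.8,"ax":0,"ay":0,"az":0}]' >/dev/null
python3 - <<'E'
from h import *
from rig import manip
st(); im=manip.get_image("side"); cv2.imwrite("pics/pre.png",cv2.resize(im["pixels"][100:300,180:400],None,fx=3,fy=3))
E
```

```text
t 2.85 pos [0.5433 0.0322 0.0851] yaw_y 138.5 z [ 0.003 -0.    -1.   ] q [-0.07  0.35  1.79  0.    1.   -2.49] F [ 0.1 -1.  -1. ] M [-0.024 -0.016  0.02 ] eff6 0.0 w 0.0853 g 0.0
```

View pics/pre.png

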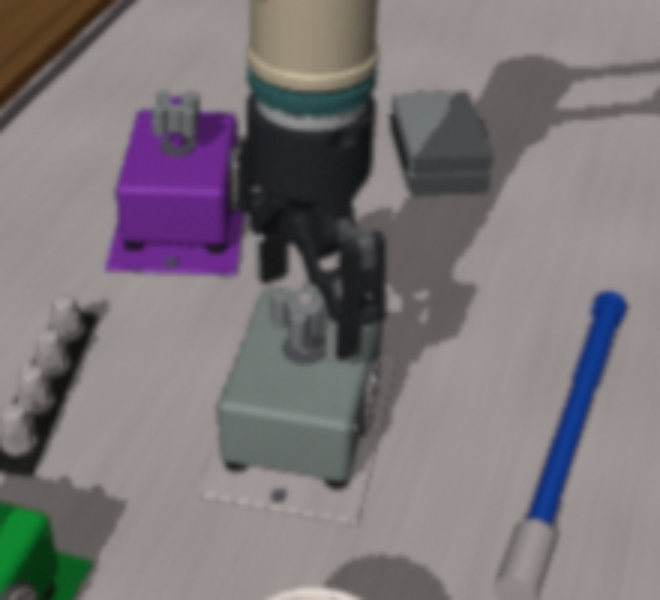

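The fingers straddle the key, crop (300,325), clear of the box. I'll close in gently.

```bash
python3 -m pendant '[{"jaw":0,"tx":0,"ty":0,"tz":0,"ax":0,"ay":0,"az":0},{"jaw":0,"tx":0,"ty":0,"tz":0,"ax":0,"ay":0,"az":0},{"jaw":0,"tx":0,"ty":0,"tz":0,"ax":0,"ay":0,"az":0},{"jaw":0,"tx":0,"ty":0,"tz":0,"ax":0,"ay":0,"az":0},{"jaw":-0.1,"tx":0,"ty":0,"tz":0,"ax":0,"ay":0,"az":0},{"jaw":-0.14,"tx":0,"ty":0,"tz":0,"ax":0,"ay":0,"az":0},{"jaw":-0.14,"tx":0,"ty":0,"tz":0,"ax":0,"ay":0,"az":0},{"jaw":-0.14,"tx":0,"ty":0,"tz":0,"ax":0,"ay":0,"az":0}]' 20 >/dev/null
python3 -c "from h import *;st()"
python3 -m pendant '[{"jaw":-0.16,"tx":0,"ty":0,"tz":0,"ax":0,"ay":0,"az":0},{"jaw":-0.16,"tx":0,"ty":0,"tz":0,"ax":0,"ay":0,"az":0},{"jaw":-0.16,"tx":0,"ty":0,"tz":0,"ax":0,"ay":0,"az":0}]' 20 >/dev/null
python3 -c "from h import *;st()"
```

```text
t 3.9 pos [0.5421 0.0322 0.0833] yaw_y 138.5 z [-0.  0. -1.] q [-0.07  0.35  1.79  0.    1.   -2.49] F [ 0.2 -0.   0.5] M [-0.057 -0.038  0.008] eff6 -0.0 w 0.0367 g 0.0
t 4.28 pos [0.5422 0.0321 0.0834] yaw_y 138.5 z [ 0. -0. -1.] q [-0.07  0.35  1.79 -0.    1.   -2.49] F [0.7 0.2 0.1] M [-0.08 -0.05 -0.  ] eff6 0.001 w 0.0359 g 1.4
```

```bash
python3 -m pendant '[{"jaw":-0.19,"tx":0,"ty":0,"tz":0,"ax":0,"ay":0,"az":0},{"jaw":-0.19,"tx":0,"ty":0,"tz":0,"ax":0,"ay":0,"az":0}]' 20 >/dev/null
python3 -c "from h import *;st()"
python3 -m pendant '[{"jaw":-0.22,"tx":0,"ty":0,"tz":0,"ax":0,"ay":0,"az":0},{"jaw":-0.22,"tx":0,"ty":0,"tz":0,"ax":0,"ay":0,"az":0}]' 20 >/dev/null
python3 -c "from h import *;st()"
```

```text
t 4.53 pos [0.5423 0.0321 0.0835] yaw_y 138.5 z [ 0. -0. -1.] q [-0.07  0.35  1.79 -0.    1.   -2.49] F [-0.7 -1.2  2.1] M [-0.088  0.016  0.016] eff6 0.0 w 0.0349 g 19.9
t 4.78 pos [0.5423 0.0321 0.0835] yaw_y 138.5 z [ 0. -0. -1.] q [-0.07  0.35  1.79 -0.    1.   -2.49] F [ 0.7 -1.9  1.7] M [-0.159  0.005  0.019] eff6 0.0 w 0.0353 g 19.9
```

The jaw position sets the grip: -0.16 gives 1.4 N and -0.19 gives the 20 N cap. I'll use -0.177 and start turning.

```bash
python3 -m pendant '[{"jaw":-0.177,"tx":0,"ty":0,"tz":0,"ax":0,"ay":0,"az":0},{"jaw":-0.177,"tx":0,"ty":0,"tz":0,"ax":0,"ay":0,"az":0}]' 20 >/dev/null
python3 -c "from h import *;st()"
python3 -m pendant '[{"jaw":-0.177,"tx":0,"ty":0,"tz":0,"ax":0,"ay":0,"az":-5},{"jaw":-0.177,"tx":0,"ty":0,"tz":0,"ax":0,"ay":0,"az":-10},{"jaw":-0.177,"tx":0,"ty":0,"tz":0,"ax":0,"ay":0,"az":-15},{"jaw":-0.177,"tx":0,"ty":0,"tz":0,"ax":0,"ay":0,"az":-20},{"jaw":-0.177,"tx":0,"ty":0,"tz":0,"ax":0,"ay":0,"az":-20}]' 20 >/dev/null
python3 -c "from h import *;st()"
```

```text
t 5.03 pos [0.5422 0.0321 0.0834] yaw_y 138.5 z [ 0. -0. -1.] q [-0.07  0.35  1.79 -0.    1.   -2.49] F [ 0.8 -0.7  1.5] M [-0.161  0.055  0.024] eff6 0.001 w 0.0354 g 16.2
t 5.65 pos [0.542  0.0324 0.0835] yaw_y 118.5 z [-0.     0.001 -1.   ] q [-0.07  0.35  1.79  0.    1.   -2.14] F [-0.4 -0.   2.5] M [0.059 0.103 0.069] eff6 0.226 w 0.0355 g 16.3
```

```bash
python3 -m pendant '[{"jaw":-0.177,"tx":0,"ty":0,"tz":0,"ax":0,"ay":0,"az":-7},{"jaw":-0.177,"tx":0,"ty":0,"tz":0,"ax":0,"ay":0,"az":-14},{"jaw":-0.177,"tx":0,"ty":0,"tz":0,"ax":0,"ay":0,"az":-21},{"jaw":-0.177,"tx":0,"ty":0,"tz":0,"ax":0,"ay":0,"az":-28},{"jaw":-0.177,"tx":0,"ty":0,"tz":0,"ax":0,"ay":0,"az":-35},{"jaw":-0.177,"tx":0,"ty":0,"tz":0,"ax":0,"ay":0,"az":-42},{"jaw":-0.177,"tx":0,"ty":0,"tz":0,"ax":0,"ay":0,"az":-49},{"jaw":-0.177,"tx":0,"ty":0,"tz":0,"ax":0,"ay":0,"az":-56},{"jaw":-0.177,"tx":0,"ty":0,"tz":0,"ax":0,"ay":0,"az":-63},{"jaw":-0.177,"tx":0,"ty":0,"tz":0,"ax":0,"ay":0,"az":-70}]' 20 >/dev/null
python3 - <<'E'
from h import *
from rig import manip
st(); im=manip.get_image("side"); st(); cv2.imwrite("pics/t90.png",cv2.resize(im["pixels"][140:300,200:360],None,fx=3.7,fy=3.7,interpolation=cv2.INTER_CUBIC))
E
```

```text
t 6.9 pos [0.5422 0.0338 0.0835] yaw_y 48.3 z [ 0.     0.003 -1.   ] q [-0.07  0.35  1.79  0.    1.   -0.91] F [0.6 4.6 2.7] M [0.703 0.04  0.089] eff6 -0.726 w 0.035 g 16.3
t 6.95 pos [0.5422 0.0339 0.0835] yaw_y 48.2 z [ 0.     0.003 -1.   ] q [-0.07  0.35  1.79  0.    1.   -0.91] F [0.4 5.4 3. ] M [0.803 0.037 0.074] eff6 0.314 w 0.0352 g 16.3
```

View pics/t90.png

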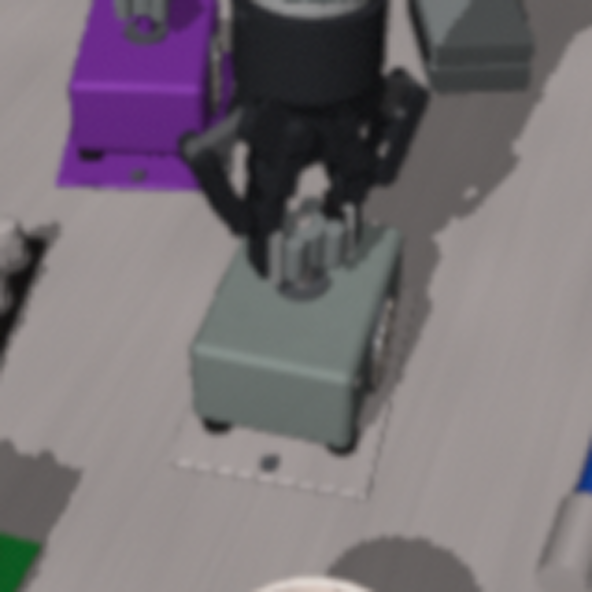

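The key is turning with the tool (crop (305,250)). A 5 N side force in +y shows the axis lies about 2 mm further +y, so I'll add that shift while turning.

```bash
python3 -m pendant '[{"jaw":-0.177,"tx":0,"ty":0.05,"tz":0,"ax":0,"ay":0,"az":-5},{"jaw":-0.177,"tx":0,"ty":0.1,"tz":0,"ax":0,"ay":0,"az":-10},{"jaw":-0.177,"tx":0,"ty":0.15,"tz":0,"ax":0,"ay":0,"az":-15},{"jaw":-0.177,"tx":0,"ty":0.15,"tz":0,"ax":0,"ay":0,"az":-20},{"jaw":-0.177,"tx":0,"ty":0.15,"tz":0,"ax":0,"ay":0,"az":-20}]' 20 >/dev/null
python3 -c "from h import *;st()"
```

```text
t 7.58 pos [0.5425 0.0342 0.0834] yaw_y 28.6 z [ 0.001  0.001 -1.   ] q [-0.07  0.35  1.79  0.    1.   -0.57] F [1.6 1.9 2.7] M [ 0.444 -0.119  0.017] eff6 0.228 w 0.0349 g 16.3
```

```bash
python3 -m pendant '[{"jaw":-0.177,"tx":0.03,"ty":0.05,"tz":0,"ax":0,"ay":0,"az":-6},{"jaw":-0.177,"tx":0.05,"ty":0.07,"tz":0,"ax":0,"ay":0,"az":-12},{"jaw":-0.177,"tx":0.05,"ty":0.07,"tz":0,"ax":0,"ay":0,"az":-18},{"jaw":-0.177,"tx":0.05,"ty":0.07,"tz":0,"ax":0,"ay":0,"az":-24},{"jaw":-0.177,"tx":0.05,"ty":0.07,"tz":0,"ax":0,"ay":0,"az":-30},{"jaw":-0.177,"tx":0.05,"ty":0.07,"tz":0,"ax":0,"ay":0,"az":-36},{"jaw":-0.177,"tx":0.05,"ty":0.07,"tz":0,"ax":0,"ay":0,"az":-42},{"jaw":-0.177,"tx":0.05,"ty":0.07,"tz":0,"ax":0,"ay":0,"az":-48},{"jaw":-0.177,"tx":0.05,"ty":0.07,"tz":0,"ax":0,"ay":0,"az":-54},{"jaw":-0.177,"tx":0.05,"ty":0.07,"tz":0,"ax":0,"ay":0,"az":-54}]' 20 >/dev/null
python3 -c "from h import *;st()"
```

```text
t 8.82 pos [0.5437 0.0342 0.0835] yaw_y -25.3 z [ 0.002 -0.    -1.   ] q [-0.06  0.35  1.79 -0.    0.99  0.38] F [3.4 1.2 0.7] M [ 0.137 -0.442  0.077] eff6 0.266 w 0.0355 g 16.2
```

```bash
cat > chk.py <<'E'
import sys
from h import *
from rig import manip
S=[]
for i in range(4): S.append(manip.get_state()); manip.get_image("top")
m=np.mean([s["moment"][2] for s in S]); e=np.mean([s["effort"][5] for s in S]); sd=np.std([s["moment"][2] for s in S])
w,x,y,z=S[-1]["ee_rot"]; R=Rotation.from_quat([x,y,z,w]).as_matrix()
print("t %.1f yaw %.1f Mz %.3f sd %.3f eff %.3f F %s g %.1f xy %s"%(S[-1]["clock"],np.degrees(np.arctan2(R[1,1],R[0,1])),m,sd,e,S[-1]["contact_force"].round(1),S[-1]["gripper_force"],S[-1]["position"][:2].round(4)))
sys.exit(int(m>float(sys.argv[1]) or e>float(sys.argv[2])))
E
python3 chk.py .15 .36 && python3 -m pendant '[{"jaw":-0.177,"tx":0.05,"ty":0,"tz":0,"ax":0,"ay":0,"az":-4},{"jaw":-0.177,"tx":0.1,"ty":0,"tz":0,"ax":0,"ay":0,"az":-8},{"jaw":-0.177,"tx":0.1,"ty":0,"tz":0,"ax":0,"ay":0,"az":-12},{"jaw":-0.177,"tx":0.1,"ty":0,"tz":0,"ax":0,"ay":0,"az":-16},{"jaw":-0.177,"tx":0.1,"ty":0,"tz":0,"ax":0,"ay":0,"az":-20},{"jaw":-0.177,"tx":0.1,"ty":0,"tz":0,"ax":0,"ay":0,"az":-20}]' 20 >/dev/null
python3 chk.py .15 .36 && python3 -m pendant '[{"jaw":-0.177,"tx":0,"ty":0,"tz":0,"ax":0,"ay":0,"az":-4},{"jaw":-0.177,"tx":0,"ty":0,"tz":0,"ax":0,"ay":0,"az":-8},{"jaw":-0.177,"tx":0,"ty":0,"tz":0,"ax":0,"ay":0,"az":-12},{"jaw":-0.177,"tx":0,"ty":0,"tz":0,"ax":0,"ay":0,"az":-12}]' 20 >/dev/null
python3 chk.py .15 .36
```

```text
t 9.0 yaw -25.4 Mz 0.093 sd 0.009 eff 0.122 F [3.6 0.5 0.3] g 16.2 xy [0.5437 0.0342]
t 9.9 yaw -45.4 Mz 0.051 sd 0.036 eff 0.111 F [ 3.2 -1.1  1.7] g 16.2 xy [0.5441 0.034 ]
t 10.6 yaw -57.4 Mz 0.076 sd 0.019 eff 0.112 F [ 5.1 -3.2  0.4] g 16.2 xy [0.5442 0.0338]
```

```bash
sed -i 's/e=np.mean.*; sd/e=S[-1]["effort"][5]; sd/' chk.py
python3 -m pendant '[{"jaw":-0.177,"tx":0.05,"ty":-0.05,"tz":0,"ax":0,"ay":0,"az":-3},{"jaw":-0.177,"tx":0.1,"ty":-0.08,"tz":0,"ax":0,"ay":0,"az":-6},{"jaw":-0.177,"tx":0.1,"ty":-0.08,"tz":0,"ax":0,"ay":0,"az":-6}]' 20 >/dev/null
python3 chk.py .15 .2 && python3 -m pendant '[{"jaw":-0.177,"tx":0,"ty":0,"tz":0,"ax":0,"ay":0,"az":-3},{"jaw":-0.177,"tx":0,"ty":0,"tz":0,"ax":0,"ay":0,"az":-6},{"jaw":-0.177,"tx":0,"ty":0,"tz":0,"ax":0,"ay":0,"az":-6}]' 20 >/dev/null
python3 chk.py .15 .2 && python3 -m pendant '[{"jaw":-0.177,"tx":0,"ty":0,"tz":0,"ax":0,"ay":0,"az":-3},{"jaw":-0.177,"tx":0,"ty":0,"tz":0,"ax":0,"ay":0,"az":-6},{"jaw":-0.177,"tx":0,"ty":0,"tz":0,"ax":0,"ay":0,"az":-6}]' 20 >/dev/null
python3 chk.py .15 .2 && python3 -m pendant '[{"jaw":-0.177,"tx":0,"ty":0,"tz":0,"ax":0,"ay":0,"az":-3},{"jaw":-0.177,"tx":0,"ty":0,"tz":0,"ax":0,"ay":0,"az":-6},{"jaw":-0.177,"tx":0,"ty":0,"tz":0,"ax":0,"ay":0,"az":-6}]' 20 >/dev/null
python3 chk.py .15 .2
```

```text
t 11.2 yaw -63.5 Mz 0.065 sd 0.027 eff 0.069 F [ 1.6 -0.1  3.4] g 16.3 xy [0.5443 0.0337]
t 11.8 yaw -69.5 Mz 0.076 sd 0.030 eff 0.070 F [ 1.6 -1.1  4.8] g 16.3 xy [0.5444 0.0335]
t 12.3 yaw -75.5 Mz 0.045 sd 0.044 eff 0.067 F [ 0.9 -2.1  5.6] g 16.4 xy [0.5445 0.0334]
t 12.9 yaw -81.5 Mz 0.049 sd 0.032 eff 0.078 F [ 0.8 -2.1  5.2] g 16.4 xy [0.5445 0.0333]
```

```bash

python3 -m pendant '[{"jaw":-0.177,"tx":0,"ty":-0.05,"tz":0,"ax":0,"ay":0,"az":-3},{"jaw":-0.177,"tx":0,"ty":-0.05,"tz":0,"ax":0,"ay":0,"az":-5},{"jaw":-0.177,"tx":0,"ty":-0.05,"tz":0,"ax":0,"ay":0,"az":-5}]' 20 >/dev/null
python3 chk.py .17 .13 && python3 -m pendant '[{"jaw":-0.177,"tx":0,"ty":0,"tz":0,"ax":0,"ay":0,"az":-3},{"jaw":-0.177,"tx":0,"ty":0,"tz":0,"ax":0,"ay":0,"az":-5},{"jaw":-0.177,"tx":0,"ty":0,"tz":0,"ax":0,"ay":0,"az":-5}]' 20 >/dev/null && 
python3 chk.py .17 .13 && python3 -m pendant '[{"jaw":-0.177,"tx":0,"ty":0,"tz":0,"ax":0,"ay":0,"az":-3},{"jaw":-0.177,"tx":0,"ty":0,"tz":0,"ax":0,"ay":0,"az":-5},{"jaw":-0.177,"tx":0,"ty":0,"tz":0,"ax":0,"ay":0,"az":-5}]' 20 >/dev/null &&
python3 chk.py .17 .13 && python3 -m pendant '[{"jaw":-0.177,"tx":0,"ty":0,"tz":0,"ax":0,"ay":0,"az":-3},{"jaw":-0.177,"tx":0,"ty":0,"tz":0,"ax":0,"ay":0,"az":-5},{"jaw":-0.177,"tx":0,"ty":0,"tz":0,"ax":0,"ay":0,"az":-5}]' 20 >/dev/null &&
python3 chk.py .17 .13 && python3 -m pendant '[{"jaw":-0.177,"tx":0,"ty":0,"tz":0,"ax":0,"ay":0,"az":-3},{"jaw":-0.177,"tx":0,"ty":0,"tz":0,"ax":0,"ay":0,"az":-5},{"jaw":-0.177,"tx":0,"ty":0,"tz":0,"ax":0,"ay":0,"az":-5}]' 20 >/dev/null &&
python3 chk.py .17 .13 && python3 -m pendant '[{"jaw":-0.177,"tx":0,"ty":0,"tz":0,"ax":0,"ay":0,"az":-3},{"jaw":-0.177,"tx":0,"ty":0,"tz":0,"ax":0,"ay":0,"az":-5},{"jaw":-0.177,"tx":0,"ty":0,"tz":0,"ax":0,"ay":0,"az":-5}]' 20 >/dev/null && 
python3 chk.py .17 .13 && python3 -m pendant '[{"jaw":-0.177,"tx":0,"ty":0,"tz":0,"ax":0,"ay":0,"az":-3},{"jaw":-0.177,"tx":0,"ty":0,"tz":0,"ax":0,"ay":0,"az":-5},{"jaw":-0.177,"tx":0,"ty":0,"tz":0,"ax":0,"ay":0,"az":-5}]' 20 >/dev/null &&
python3 chk.py .17 .13; python3 -c "from h import *;st()"
```

```text
t 13.5 yaw -86.5 Mz 0.074 sd 0.021 eff 0.078 F [ 1.1 -1.1  5.2] g 16.4 xy [0.5445 0.0331]
t 14.1 yaw -91.5 Mz 0.079 sd 0.027 eff 0.079 F [ 1.1 -2.8  5.3] g 16.4 xy [0.5445 0.033 ]
t 14.7 yaw -96.5 Mz 0.070 sd 0.014 eff 0.080 F [ 0.7 -2.6  3.9] g 16.4 xy [0.5445 0.0329]
t 15.2 yaw -101.5 Mz 0.080 sd 0.029 eff 0.081 F [ 1.1 -2.4  5.6] g 16.4 xy [0.5445 0.0328]
t 15.8 yaw -106.5 Mz 0.094 sd 0.021 eff 0.081 F [ 1.  -2.   5.5] g 16.4 xy [0.5444 0.0327]
t 16.4 yaw -111.5 Mz 0.052 sd 0.030 eff 0.082 F [ 2.1 -3.8  5.1] g 16.4 xy [0.5444 0.0326]
t 16.9 yaw -116.5 Mz 0.095 sd 0.021 eff 0.083 F [ 0.3 -3.2  5.3] g 16.4 xy [0.5444 0.0325]
t 17.0 pos [0.5444 0.0325 0.0834] yaw_y -116.5 z [-0.001 -0.001 -1.   ] q [-0.07  0.36  1.79 -0.    1.    1.97] F [ 1.3 -2.4  4.1] M [-0.497 -0.158  0.09 ] eff6 0.082 w 0.035 g 16.4
```

Joint-6 effort is a clean torque signal, about 0.08 N m and rising slowly. I'll go on to near the wrist limit.

```bash

python3 -m pendant '[{"jaw":-0.177,"tx":0.03,"ty":-0.05,"tz":0,"ax":0,"ay":0,"az":-3},{"jaw":-0.177,"tx":0.03,"ty":-0.05,"tz":0,"ax":0,"ay":0,"az":-5},{"jaw":-0.177,"tx":0.03,"ty":-0.05,"tz":0,"ax":0,"ay":0,"az":-5}]' 20 >/dev/null
python3 chk.py .17 .12 && python3 -m pendant '[{"jaw":-0.177,"tx":0,"ty":0,"tz":0,"ax":0,"ay":0,"az":-3},{"jaw":-0.177,"tx":0,"ty":0,"tz":0,"ax":0,"ay":0,"az":-5},{"jaw":-0.177,"tx":0,"ty":0,"tz":0,"ax":0,"ay":0,"az":-5}]' 20 >/dev/null && 
python3 chk.py .17 .12 && python3 -m pendant '[{"jaw":-0.177,"tx":0,"ty":0,"tz":0,"ax":0,"ay":0,"az":-3},{"jaw":-0.177,"tx":0,"ty":0,"tz":0,"ax":0,"ay":0,"az":-5},{"jaw":-0.177,"tx":0,"ty":0,"tz":0,"ax":0,"ay":0,"az":-5}]' 20 >/dev/null &&
python3 chk.py .17 .12 && python3 -m pendant '[{"jaw":-0.177,"tx":0,"ty":0,"tz":0,"ax":0,"ay":0,"az":-3},{"jaw":-0.177,"tx":0,"ty":0,"tz":0,"ax":0,"ay":0,"az":-5},{"jaw":-0.177,"tx":0,"ty":0,"tz":0,"ax":0,"ay":0,"az":-5}]' 20 >/dev/null &&
python3 chk.py .17 .12 && python3 -m pendant '[{"jaw":-0.177,"tx":0,"ty":0,"tz":0,"ax":0,"ay":0,"az":-3},{"jaw":-0.177,"tx":0,"ty":0,"tz":0,"ax":0,"ay":0,"az":-5},{"jaw":-0.177,"tx":0,"ty":0,"tz":0,"ax":0,"ay":0,"az":-5}]' 20 >/dev/null &&
python3 chk.py .17 .12 && python3 -m pendant '[{"jaw":-0.177,"tx":0,"ty":0,"tz":0,"ax":0,"ay":0,"az":-3},{"jaw":-0.177,"tx":0,"ty":0,"tz":0,"ax":0,"ay":0,"az":-5},{"jaw":-0.177,"tx":0,"ty":0,"tz":0,"ax":0,"ay":0,"az":-5}]' 20 >/dev/null && 
python3 chk.py .17 .12; python3 -c "from h import *;st()"
```

```text
t 17.5 yaw -121.5 Mz 0.079 sd 0.016 eff 0.082 F [-0.9 -1.2  5.8] g 16.4 xy [0.5443 0.0324]
t 18.1 yaw -126.5 Mz 0.088 sd 0.034 eff 0.083 F [ 0.  -2.9  6.7] g 16.4 xy [0.5443 0.0323]
t 18.7 yaw -131.5 Mz 0.087 sd 0.039 eff 0.084 F [-0.9 -2.7  5.3] g 16.4 xy [0.5442 0.0322]
t 19.2 yaw -136.5 Mz 0.063 sd 0.026 eff 0.084 F [-0.7 -2.3  6. ] g 16.4 xy [0.5441 0.0322]
t 19.8 yaw -141.4 Mz 0.099 sd 0.012 eff 0.085 F [-0.9 -2.   6.1] g 16.5 xy [0.544  0.0321]
t 20.4 yaw -146.4 Mz 0.084 sd 0.045 eff 0.086 F [-1.3 -2.9  6.1] g 16.5 xy [0.5439 0.032 ]
t 20.45 pos [0.5439 0.032  0.0834] yaw_y -146.4 z [-0.002 -0.001 -1.   ] q [-0.07  0.36  1.79 -0.    1.    2.49] F [-0.1 -2.5  7.2] M [-0.504  0.035  0.078] eff6 0.085 w 0.0352 g 16.5
```

285° wound, no stop yet. Next I'll release and turn back for a fresh grip.

```bash

python3 -m pendant '[{"jaw":0,"tx":0,"ty":0,"tz":0,"ax":0,"ay":0,"az":0},{"jaw":0.8,"tx":0,"ty":0,"tz":0,"ax":0,"ay":0,"az":0},{"jaw":0.8,"tx":0,"ty":0,"tz":0,"ax":0,"ay":0,"az":0},{"jaw":0.8,"tx":0,"ty":0,"tz":0,"ax":0,"ay":0,"az":0},{"jaw":0.8,"tx":0,"ty":0,"tz":0,"ax":0,"ay":0,"az":0},{"jaw":0.8,"tx":0,"ty":0,"tz":0,"ax":0,"ay":0,"az":0}]' 20 >/dev/null
python3 - <<'E'
from h import *
from rig import manip
st(); im=manip.get_image("side"); P,uv=cloud(im,(235,180,325,280)); cv2.imwrite("pics/rel.png",cv2.resize(im["pixels"][160:290,210:350],None,fx=4,fy=4,interpolation=cv2.INTER_CUBIC))
m=(P[:,2]>.065)&(P[:,2]<.078); print(cv2.minAreaRect((P[m][:,:2]*1000).astype(np.float32)))
E
```

```text
t 21.2 pos [0.5449 0.0326 0.0833] yaw_y -146.5 z [-0.  0. -1.] q [-0.07  0.36  1.79  0.    1.    2.49] F [-0.  -0.8 -0.5] M [ 0.009 -0.012  0.004] eff6 -0.0 w 0.0767 g 0.0
((540.7284545898438, 34.59480285644531), (91.45712280273438, 129.6925048828125), 6.630477428436279)
```

View pics/rel.png

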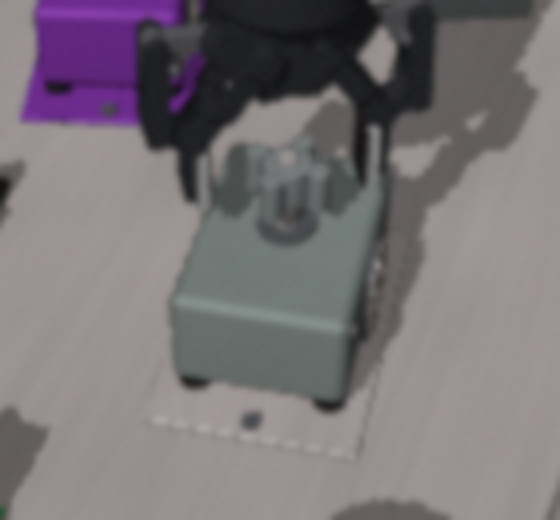

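Released: the key at crop (288,180) stands free between the open fingers, and the box is back at rest. Rotating back +183° and recentring.

```bash

python3 -m pendant '[{"jaw":0.8,"tx":-0.16,"ty":0.04,"tz":0,"ax":0,"ay":0,"az":10},{"jaw":0.8,"tx":-0.16,"ty":0.04,"tz":0,"ax":0,"ay":0,"az":20},{"jaw":0.8,"tx":-0.16,"ty":0.04,"tz":0,"ax":0,"ay":0,"az":30},{"jaw":0.8,"tx":-0.16,"ty":0.04,"tz":0,"ax":0,"ay":0,"az":40},{"jaw":0.8,"tx":-0.16,"ty":0.04,"tz":0,"ax":0,"ay":0,"az":50},{"jaw":0.8,"tx":-0.16,"ty":0.04,"tz":0,"ax":0,"ay":0,"az":60},{"jaw":0.8,"tx":-0.16,"ty":0.04,"tz":0,"ax":0,"ay":0,"az":70},{"jaw":0.8,"tx":-0.16,"ty":0.04,"tz":0,"ax":0,"ay":0,"az":80},{"jaw":0.8,"tx":-0.16,"ty":0.04,"tz":0,"ax":0,"ay":0,"az":90},{"jaw":0.8,"tx":-0.16,"ty":0.04,"tz":0,"ax":0,"ay":0,"az":93}]' 20 >/dev/null
python3 -m pendant '[{"jaw":0.8,"tx":0,"ty":0,"tz":0,"ax":0,"ay":0,"az":10},{"jaw":0.8,"tx":0,"ty":0,"tz":0,"ax":0,"ay":0,"az":20},{"jaw":0.8,"tx":0,"ty":0,"tz":0,"ax":0,"ay":0,"az":30},{"jaw":0.8,"tx":0,"ty":0,"tz":0,"ax":0,"ay":0,"az":40},{"jaw":0.8,"tx":0,"ty":0,"tz":0,"ax":0,"ay":0,"az":50},{"jaw":0.8,"tx":0,"ty":0,"tz":0,"ax":0,"ay":0,"az":60},{"jaw":0.8,"tx":0,"ty":0,"tz":0,"ax":0,"ay":0,"az":70},{"jaw":0.8,"tx":0,"ty":0,"tz":0,"ax":0,"ay":0,"az":80},{"jaw":0.8,"tx":0,"ty":0,"tz":0,"ax":0,"ay":0,"az":90},{"jaw":0.8,"tx":0,"ty":0,"tz":0,"ax":0,"ay":0,"az":90}]' 20 >/dev/null
python3 -c "from h import *;st()"
python3 -m pendant '[{"jaw":0,"tx":0,"ty":0,"tz":0,"ax":0,"ay":0,"az":0},{"jaw":0,"tx":0,"ty":0,"tz":0,"ax":0,"ay":0,"az":0},{"jaw":0,"tx":0,"ty":0,"tz":0,"ax":0,"ay":0,"az":0},{"jaw":-0.1,"tx":0,"ty":0,"tz":0,"ax":0,"ay":0,"az":0},{"jaw":-0.14,"tx":0,"ty":0,"tz":0,"ax":0,"ay":0,"az":0},{"jaw":-0.14,"tx":0,"ty":0,"tz":0,"ax":0,"ay":0,"az":0},{"jaw":-0.16,"tx":0,"ty":0,"tz":0,"ax":0,"ay":0,"az":0},{"jaw":-0.16,"tx":0,"ty":0,"tz":0,"ax":0,"ay":0,"az":0},{"jaw":-0.177,"tx":0,"ty":0,"tz":0,"ax":0,"ay":0,"az":0},{"jaw":-0.177,"tx":0,"ty":0,"tz":0,"ax":0,"ay":0,"az":0}]' 20 >/dev/null
python3 -c "from h import *;st()"
```

```text
t 23.75 pos [0.5434 0.033  0.0834] yaw_y 36.4 z [ 0.  0. -1.] q [-0.07  0.36  1.79  0.    1.   -0.7 ] F [ 0.5 -0.9  1.1] M [ 0.007 -0.051  0.011] eff6 -0.354 w 0.0771 g 0.0
t 25.0 pos [0.5433 0.0329 0.0834] yaw_y 36.5 z [ 0. -0. -1.] q [-0.07  0.36  1.79 -0.    1.   -0.7 ] F [-0.5 -0.6  0.9] M [-0.061  0.03  -0.02 ] eff6 0.002 w 0.0353 g 8.3
```

```bash

python3 -m pendant '[{"jaw":-0.18,"tx":0,"ty":0,"tz":0,"ax":0,"ay":0,"az":-2},{"jaw":-0.18,"tx":0,"ty":0,"tz":0,"ax":0,"ay":0,"az":-4},{"jaw":-0.18,"tx":0,"ty":0,"tz":0,"ax":0,"ay":0,"az":-4}]' 20 >/dev/null
python3 chk.py .17 .11 && python3 -m pendant '[{"jaw":-0.18,"tx":0,"ty":0,"tz":0,"ax":0,"ay":0,"az":-2},{"jaw":-0.18,"tx":0,"ty":0,"tz":0,"ax":0,"ay":0,"az":-4},{"jaw":-0.18,"tx":0,"ty":0,"tz":0,"ax":0,"ay":0,"az":-4}]' 20 >/dev/null && 
python3 chk.py .17 .11 && python3 -m pendant '[{"jaw":-0.18,"tx":0,"ty":0,"tz":0,"ax":0,"ay":0,"az":-2},{"jaw":-0.18,"tx":0,"ty":0,"tz":0,"ax":0,"ay":0,"az":-4},{"jaw":-0.18,"tx":0,"ty":0,"tz":0,"ax":0,"ay":0,"az":-4}]' 20 >/dev/null && 
python3 chk.py .17 .11 && python3 -m pendant '[{"jaw":-0.18,"tx":0,"ty":0,"tz":0,"ax":0,"ay":0,"az":-2},{"jaw":-0.18,"tx":0,"ty":0,"tz":0,"ax":0,"ay":0,"az":-4},{"jaw":-0.18,"tx":0,"ty":0,"tz":0,"ax":0,"ay":0,"az":-4}]' 20 >/dev/null && 
python3 chk.py .17 .11 && python3 -m pendant '[{"jaw":-0.18,"tx":0,"ty":0,"tz":0,"ax":0,"ay":0,"az":-2},{"jaw":-0.18,"tx":0,"ty":0,"tz":0,"ax":0,"ay":0,"az":-4},{"jaw":-0.18,"tx":0,"ty":0,"tz":0,"ax":0,"ay":0,"az":-4}]' 20 >/dev/null && 
python3 chk.py .17 .11 && python3 -m pendant '[{"jaw":-0.18,"tx":0,"ty":0,"tz":0,"ax":0,"ay":0,"az":-2},{"jaw":-0.18,"tx":0,"ty":0,"tz":0,"ax":0,"ay":0,"az":-4},{"jaw":-0.18,"tx":0,"ty":0,"tz":0,"ax":0,"ay":0,"az":-4}]' 20 >/dev/null && 
python3 chk.py .17 .11; python3 -c "from h import *;st()"
```

```text
t 25.5 yaw 32.5 Mz 0.064 sd 0.034 eff 0.082 F [-0.6  0.4  1.9] g 10.4 xy [0.5433 0.0329]
t 26.1 yaw 28.5 Mz 0.096 sd 0.011 eff 0.083 F [-0.7 -0.1  2.9] g 10.4 xy [0.5433 0.0329]
t 26.7 yaw 24.5 Mz 0.085 sd 0.030 eff 0.083 F [-1.8 -0.9  3.7] g 10.5 xy [0.5433 0.0329]
t 27.2 yaw 20.5 Mz 0.080 sd 0.027 eff 0.083 F [-2.1 -0.6  4.5] g 10.5 xy [0.5433 0.0329]
t 27.8 yaw 16.5 Mz 0.102 sd 0.037 eff 0.084 F [-1.9 -1.6  4.1] g 10.6 xy [0.5433 0.0329]
t 28.4 yaw 12.5 Mz 0.093 sd 0.020 eff 0.084 F [-2.3 -1.1  4.4] g 10.6 xy [0.5433 0.033 ]
t 28.45 pos [0.5433 0.0329 0.0833] yaw_y 12.5 z [-0. -0. -1.] q [-0.07  0.36  1.79 -0.    1.   -0.29] F [-2.  -2.4  5.3] M [-0.232  0.393  0.088] eff6 0.083 w 0.0351 g 10.6
```

```bash
sed -i 's/range(4)/range(2)/' chk.py
python3 -m pendant '[{"jaw":-0.18,"tx":0,"ty":0,"tz":0,"ax":0,"ay":0,"az":-2},{"jaw":-0.18,"tx":0,"ty":0,"tz":0,"ax":0,"ay":0,"az":-4},{"jaw":-0.18,"tx":0,"ty":0,"tz":0,"ax":0,"ay":0,"az":-4}]' 20 >/dev/null
python3 chk.py .2 .11 && python3 -m pendant '[{"jaw":-0.18,"tx":0,"ty":0,"tz":0,"ax":0,"ay":0,"az":-2},{"jaw":-0.18,"tx":0,"ty":0,"tz":0,"ax":0,"ay":0,"az":-4},{"jaw":-0.18,"tx":0,"ty":0,"tz":0,"ax":0,"ay":0,"az":-4}]' 20 >/dev/null && 
python3 chk.py .2 .11 && python3 -m pendant '[{"jaw":-0.18,"tx":0,"ty":0,"tz":0,"ax":0,"ay":0,"az":-2},{"jaw":-0.18,"tx":0,"ty":0,"tz":0,"ax":0,"ay":0,"az":-4},{"jaw":-0.18,"tx":0,"ty":0,"tz":0,"ax":0,"ay":0,"az":-4}]' 20 >/dev/null && 
python3 chk.py .2 .11 && python3 -m pendant '[{"jaw":-0.18,"tx":0,"ty":0,"tz":0,"ax":0,"ay":0,"az":-2},{"jaw":-0.18,"tx":0,"ty":0,"tz":0,"ax":0,"ay":0,"az":-4},{"jaw":-0.18,"tx":0,"ty":0,"tz":0,"ax":0,"ay":0,"az":-4}]' 20 >/dev/null && 
python3 chk.py .2 .11 && python3 -m pendant '[{"jaw":-0.18,"tx":0,"ty":0,"tz":0,"ax":0,"ay":0,"az":-2},{"jaw":-0.18,"tx":0,"ty":0,"tz":0,"ax":0,"ay":0,"az":-4},{"jaw":-0.18,"tx":0,"ty":0,"tz":0,"ax":0,"ay":0,"az":-4}]' 20 >/dev/null && 
python3 chk.py .2 .11 && python3 -m pendant '[{"jaw":-0.18,"tx":0,"ty":0,"tz":0,"ax":0,"ay":0,"az":-2},{"jaw":-0.18,"tx":0,"ty":0,"tz":0,"ax":0,"ay":0,"az":-4},{"jaw":-0.18,"tx":0,"ty":0,"tz":0,"ax":0,"ay":0,"az":-4}]' 20 >/dev/null && 
python3 chk.py .2 .11 && python3 -m pendant '[{"jaw":-0.18,"tx":0,"ty":0,"tz":0,"ax":0,"ay":0,"az":-2},{"jaw":-0.18,"tx":0,"ty":0,"tz":0,"ax":0,"ay":0,"az":-4},{"jaw":-0.18,"tx":0,"ty":0,"tz":0,"ax":0,"ay":0,"az":-4}]' 20 >/dev/null && 
python3 chk.py .2 .11 && python3 -m pendant '[{"jaw":-0.18,"tx":0,"ty":0,"tz":0,"ax":0,"ay":0,"az":-2},{"jaw":-0.18,"tx":0,"ty":0,"tz":0,"ax":0,"ay":0,"az":-4},{"jaw":-0.18,"tx":0,"ty":0,"tz":0,"ax":0,"ay":0,"az":-4}]' 20 >/dev/null && 
python3 chk.py .2 .11; python3 -c "from h import *;st()"
```

```text
t 28.9 yaw 8.4 Mz 0.085 sd 0.016 eff 0.095 F [-3.7 -0.8  5. ] g 10.6 xy [0.5433 0.0329]
t 29.4 yaw 4.4 Mz 0.066 sd 0.009 eff 0.095 F [-2.8 -1.6  5.5] g 10.6 xy [0.5433 0.0329]
t 29.8 yaw 0.4 Mz 0.093 sd 0.027 eff 0.096 F [-2.9 -1.6  4.9] g 10.6 xy [0.5433 0.0329]
t 30.3 yaw -3.6 Mz 0.062 sd 0.006 eff 0.096 F [-3.  -1.3  4.9] g 10.6 xy [0.5432 0.033 ]
t 30.8 yaw -7.6 Mz 0.157 sd 0.011 eff 0.191 F [-3.  -1.   4.5] g 10.8 xy [0.5433 0.0329]
t 30.82 pos [0.5432 0.0329 0.0833] yaw_y -7.6 z [-0. -0. -1.] q [-0.07  0.36  1.79 -0.    1.    0.06] F [-3.7 -2.   5.4] M [-0.292  0.477  0.131] eff6 0.182 w 0.0351 g 10.8
```

At yaw -7.6° the torque jumped from 0.096 to 0.19 N m over 4°, which matches the mount stiffness, so this is the stop. Earlier sweeps through this yaw were free. I'll relax the twist 3° (the box springs back, the key stays on its stop), release and rise.

```bash

python3 -m pendant '[{"jaw":-0.18,"tx":0,"ty":0,"tz":0,"ax":0,"ay":0,"az":1.5},{"jaw":-0.18,"tx":0,"ty":0,"tz":0,"ax":0,"ay":0,"az":3},{"jaw":-0.18,"tx":0,"ty":0,"tz":0,"ax":0,"ay":0,"az":3}]' 20 >/dev/null
python3 chk.py .2 .2
python3 -m pendant '[{"jaw":-0.1,"tx":0,"ty":0,"tz":0,"ax":0,"ay":0,"az":3},{"jaw":0.8,"tx":0,"ty":0,"tz":0,"ax":0,"ay":0,"az":0},{"jaw":0.8,"tx":0,"ty":0,"tz":0,"ax":0,"ay":0,"az":0},{"jaw":0.8,"tx":0,"ty":0,"tz":0,"ax":0,"ay":0,"az":0},{"jaw":0.8,"tx":0,"ty":0,"tz":0,"ax":0,"ay":0,"az":0},{"jaw":0.8,"tx":0,"ty":0,"tz":0,"ax":0,"ay":0,"az":0}]' 20 >/dev/null
python3 -c "from h import *;st()"
python3 -m pendant '[{"jaw":0.8,"tx":0,"ty":0,"tz":2,"ax":0,"ay":0,"az":0},{"jaw":0.8,"tx":0,"ty":0,"tz":5,"ax":0,"ay":0,"az":0},{"jaw":0.8,"tx":0,"ty":0,"tz":9,"ax":0,"ay":0,"az":0},{"jaw":0.8,"tx":0,"ty":0,"tz":14,"ax":0,"ay":0,"az":0},{"jaw":0.8,"tx":0,"ty":0,"tz":14,"ax":0,"ay":0,"az":0},{"jaw":0.8,"tx":0,"ty":0,"tz":14,"ax":0,"ay":0,"az":0},{"jaw":0.8,"tx":0,"ty":0,"tz":14,"ax":0,"ay":0,"az":0}]' 20 >/dev/null
python3 - <<'E'
from h import *
from rig import manip
st(); im=manip.get_image("side"); cv2.imwrite("pics/end.png",im["pixels"])
P,uv=cloud(im,(235,180,325,280))
for a,b in((.065,.078),(.1,.12)):
  m=(P[:,2]>a)&(P[:,2]<b); print(cv2.minAreaRect((P[m][:,:2]*1000).astype(np.float32)))
E
```

```text
t 31.2 yaw -4.6 Mz 0.110 sd 0.012 eff 0.098 F [-3.6 -1.5  5.5] g 10.6 xy [0.5433 0.0329]
t 32.05 pos [0.5434 0.033  0.0833] yaw_y -4.5 z [ 0.  0. -1.] q [-0.07  0.36  1.79  0.    1.    0.01] F [-0.2 -0.2  1.1] M [0.025 0.004 0.001] eff6 -0.001 w 0.0772 g 0.0
t 32.92 pos [0.5423 0.033  0.2217] yaw_y -4.5 z [-0.003  0.    -1.   ] q [-0.07  0.24  1.59 -0.    1.32  0.01] F [-0.4  0.7 -0.1] M [-0.047 -0.024  0.02 ] eff6 -0.0 w 0.0769 g 0.0
((541.0126342773438, 34.611995697021484), (91.8450698852539, 129.7163848876953), 6.4870734214782715)
((542.8548583984375, 34.731239318847656), (36.227359771728516, 36.11147689819336), 0.8217226266860962)
```

View pics/end.png

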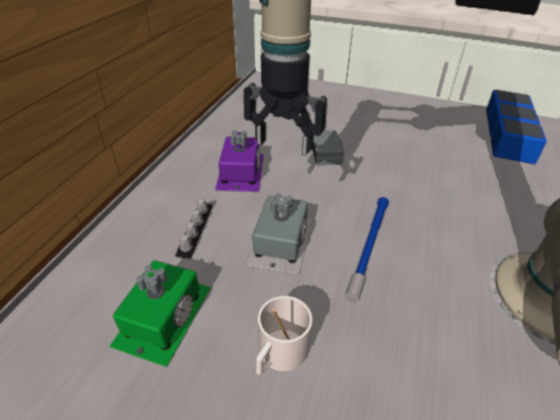

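The gripper is raised clear, the box is back at its rest angle (6.5°), and the key at (282,205) and the bystanders are in place. Handing in.

```bash
python3 -c "
from rig import manip
print(manip.sign_off())"
```

```text
the job is handed in; nothing more can be done
None
```

The timer is wound to its stop, felt after about 325° of winding in two grips as the torque jumped from 0.10 to 0.19 N m; grip held at 8–16 N while turning (briefly 20 N while setting it), estimated box twist at most 0.13 rad, key released, and the job handed in at about 33 s.

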